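# Make up two jar-painting kits

## Task

Make up the two jar-painting kits from the stock on the table: the blue tray gets the amber jar, the violet marker and the orange-lidded paint pot; the yellow tray gets the green jar and the red marker, and no pot. Set each thing centred on its printed outline on the tray, jars and pot upright, each jar's handle over the tab of its outline, each marker lying along its strip (either way round). Leave the green marker and the black-lidded pot where they lie.

Things in the scene. Friction and masses are not known exactly. Their poses are not given: they have to be found in the camera images.
- tray_blue: Blue tray, fixed, 170 (x) by 210 mm (y); floor 10 mm above the table, rim 3 mm higher. Origin: centre of the underside; x points away from the robot, y to its left, turned up to 0.2 rad. Pale outlines on the floor, centres (x, y) in mm: jar disc 68 mm wide at (0, -40), its handle tab towards -y; marker strip 130 x 20 mm along x at (0, 80); pot disc 48 mm wide at (-45, 30).
- tray_yellow: Yellow tray, fixed, 170 (x) by 210 mm (y); floor 10 mm above the table, rim 3 mm higher. Origin: centre of the underside; x points away from the robot, y to its left, turned up to 0.2 rad. Pale outlines on the floor, centres (x, y) in mm: jar disc 68 mm wide at (0, -40), its handle tab towards -y; marker strip 130 x 20 mm along x at (0, 80); pot disc 48 mm wide at (-45, 30) (stays empty).
- jar_amber: Amber-brown glass jar, brass-coloured lid, loop handle, violet dots on the side away from the handle. Body 58 mm in diameter and 58 mm high, lid above it 53 mm in diameter; 70 mm high in all; 130 to 250 g. Handle 10 mm thick, reaching 56 mm from the jar's axis, at heights 9 to 49 mm. Origin: centre of the underside; z up, x points out through the handle. Stands upright at the start.
- jar_green: Green glass jar, green lid, loop handle, violet dots on the side away from the handle. Body 58 mm in diameter and 58 mm high, lid above it 53 mm in diameter; 70 mm high in all; 130 to 250 g. Handle 10 mm thick, reaching 56 mm from the jar's axis, at heights 9 to 49 mm. Origin: centre of the underside; z up, x points out through the handle. Stands upright at the start.
- marker_violet: Violet paint marker lying on the table: flat-sided barrel 15 x 15 mm, 120 mm long plus a 2 mm end plug, white with a violet cap, band and end plug; 25 g. Origin: on its axis at mid-length, so 7.5 mm above what it lies on; x runs along it towards the cap. For the blue tray.
- marker_red: Red paint marker lying on the table: flat-sided barrel 15 x 15 mm, 120 mm long plus a 2 mm end plug, white with a red cap, band and end plug; 25 g. Origin: on its axis at mid-length, so 7.5 mm above what it lies on; x runs along it towards the cap. For the yellow tray.
- marker_green: Green paint marker lying on the table: flat-sided barrel 15 x 15 mm, 120 mm long plus a 2 mm end plug, white with a green cap, band and end plug; 25 g. Origin: on its axis at mid-length, so 7.5 mm above what it lies on; x runs along it towards the cap. A spare that stays where it is.
- pot_orange: small round paint pot with an orange lid: white pot, 38 mm high in all; the lid is its upper 12 mm and 40 mm in diameter, the part below it 38 mm in diameter; 60 g. Origin: centre of the underside, z up. For the blue tray.
- pot_black: small round paint pot with a black lid: white pot, 38 mm high in all; the lid is its upper 12 mm and 40 mm in diameter, the part below it 38 mm in diameter; 60 g. Origin: centre of the underside, z up. A spare that stays where it is.

How it is judged:
At the end, for the whole second after the job is handed in: All five lie or stand on the floor of their own tray, at rest, within 14 mm of the outline's centre along each tray axis; jars and pot upright (0.12 rad), handles out along the tab (0.35 rad), markers along the strip (0.3 rad); both spares within 30 mm of their start (x of jar_amber in the frame of tray_blue between -0.014 and 0.014 m and y of jar_amber in the frame of tray_blue between -0.054 and -0.026 m and z of jar_amber in the frame of tray_blue between 0.006 and 0.016 m and angle between each of jar_amber, pot_orange, jar_green's own z axis and vertical below 0.12 rad and angle between the x axis of jar_amber and the y axis of tray_blue, either way round below 0.35 rad and x of tray_blue in the frame of jar_amber below -0.015 m and linear speed of each of jar_amber, marker_violet, pot_orange, jar_green, marker_red below 0.02 m/s and angular speed of each of jar_amber, marker_violet, pot_orange, jar_green, marker_red below 0.2 rad/s and x of marker_violet in the frame of tray_blue between -0.014 and 0.014 m and y of marker_violet in the frame of tray_blue between 0.066 and 0.094 m and z of marker_violet in the frame of tray_blue between 0.013 and 0.023 m and angle between the x axis of marker_violet and the x axis of tray_blue, either way round below 0.3 rad and x of pot_orange in the frame of tray_blue between -0.059 and -0.031 m and y of pot_orange in the frame of tray_blue between 0.016 and 0.044 m and z of pot_orange in the frame of tray_blue between 0.006 and 0.016 m and x of jar_green in the frame of tray_yellow between -0.014 and 0.014 m and y of jar_green in the frame of tray_yellow between -0.054 and -0.026 m and z of jar_green in the frame of tray_yellow between 0.006 and 0.016 m and angle between the x axis of jar_green and the y axis of tray_yellow, either way round below 0.35 rad and x of tray_yellow in the frame of jar_green below -0.015 m and x of marker_red in the frame of tray_yellow between -0.014 and 0.014 m and y of marker_red in the frame of tray_yellow between 0.066 and 0.094 m and z of marker_red in the frame of tray_yellow between 0.013 and 0.023 m and angle between the x axis of marker_red and the x axis of tray_yellow, either way round below 0.3 rad and distance of each of marker_green, pot_black from where it was at the start of the episode below 0.03 m); the robot touches nothing.
It fails at once if the spare green marker is moved by more than 30 mm (distance of marker_green from where it was at the start of the episode above 0.03 m).
It fails at once if the spare black-lidded pot is moved by more than 30 mm (distance of pot_black from where it was at the start of the episode above 0.03 m).
It also fails if it takes over 128 s, if anything falls off the work surface, if the arm or the gripper's body presses on something with over 40 N, if the wrist force passes 120 N, or if a joint passes its speed limit or range.

## Robot

A 7-joint arm with a two-finger parallel gripper is mounted at the origin on the work surface. World frame = base frame: x ahead of the robot, y to its left, z up, the work surface at z = 0. Lengths are in m, angles in rad, forces in N, time in s.
With the tool pointing down it reaches from about 0.425 to 0.925 m from the base axis. Payload 6.8 kg.
Tool frame: the origin (TCP) lies where the fingers leave the gripper's body, on its centre line; the fingertips stand 73 mm ahead of it and the grasp point (between the pads) lies 54 mm ahead of it; z points along the fingers, y is the line along which they close (so a half turn about z gives the same grasp; the last joint's range is limited). The gripper opens to 85 mm and grips with 20 to 120 N. Pads are 22 mm wide; open, the fingers measure 114 mm over their backs; the gripper's body (76 mm by 85 mm) begins 54 mm behind the grasp point. The pads swing forward as they close: fully open they stand 13 mm farther back than shut.
Start: joints at [-0.108, 0.477, 0.022, 1.555, -0.011, 1.109, -0.083], TCP at [0.675, 0, 0.304] pointing down, gripper open.
Joint ranges: [-2.96, 2.96], [-0.34, 2.1], [-1.41, 1.46], [0.24, 2.44], [-1.37, 4.51], [0.17, 1.92], [-2.96, 2.96]. Speed limits (rad/s): [2.39, 2.39, 3.14, 3.14, 3.14, 3.14, 3.14].

## Interface

Orientations are given as a rotation vector (axis times angle).
In Python, from bench import r gives the robot as it stands.
- The arm moves only by the tool tcp_steps, called as a command line: name --argument value ..., lists and objects as JSON in quotes. Schema: {"type":"object","properties":{"moves":{"type":"array","items":{"type":"object","properties":{"pos":{"type":"array","items":{"type":"number"},"minItems":3,"maxItems":3},"r":{"type":"array","items":{"type":"number"},"minItems":3,"maxItems":3}},"additionalProperties":false},"minItems":1,"maxItems":5},"finger_gap":{"type":"number"},"squeeze":{"type":"number"},"only":{"type":"string"},"quiet":{"type":"boolean"},"lines":{"type":"string"}},"required":["moves"],"additionalProperties":false}. moves is a list of rows, 1 to 5 of them, each an object with the fields pos (a list: dx, dy, dz in parts of the range, where 1.0 means 0.3 m), r (a list: a rotation vector rx, ry, rz in parts of the range, where 1.0 means 120 degrees); a field left out counts as zero; each row is the pose to reach, as a shift and turn from the pose commanded when the call began, along the tool's axes at that moment; what a row does not reach only later rows make up. A row lasts 1/10 s, in which the tool goes at most 0.05 m and 0.15 rad, less where a joint would pass 70% of its speed; a pose out of reach is approached as far as the arm can. finger_gap is the finger opening in m, set as the call begins (left out keeps the last). The fingers move at their own pace and stop on an object; squeeze is the grip in N (left out, the last holds). Time passes only in rows, so rows that do not move let the fingers close. The tool returns the time, the measured TCP pose, the force, the opening and the grip force at its end. only (a regular expression) keeps the lines of the reply that match it, lines (a string "A,B") keeps lines A to B, and quiet returns only ok. Shift and turn numbers lie between -1 and 1, and a call with a number outside is refused. Input that does not fit is refused with a message, and nothing moves.
- r.get_obs(): the state, without advancing time (a new reading comes with each control period).
- r.grab_frame(name): name is "scene" or "side" or "wrist"; returns (picture, depth): 400x640x3 uint8, blue, green, red; 400x640 float32, m along the optical axis (not along the pixel's ray), 0 where there is no reading.
- r.camera_info(name): a dict with "camera_matrix" (3x3 intrinsics, pixels), "k1" (the pictures are not rectified: a ray, as slopes to the right and down, at radius r is drawn at 1 + k1 r^2 times it, then the intrinsics apply), "R" (3x3) and "t" (3): a world point X has camera coordinates R X + t. Camera axes: x right, y down, z forward; pixel columns grow to the right and rows downward; lengths in m; the calibration is good to about 2 mm. A picture is of the moment at which its call begins: read the wrist's pose just before it. camera_info takes no time and is no camera call; for the wrist camera it gives the pose at the moment of the call.
- r.hand_in(): hands the job in; it is judged then, once.
The state is a dict: "clock": time; "joints": joint angles; "qvel": joint speeds; "tau": joint torques, N m; "tcp_pos": TCP position; "orientation": TCP orientation; "contact_force": force on the tool from outside, world axes, zero at the start; "moment": the same for the moment, N m; "grip_width": finger opening in m; "gripper_force": force on a finger pad.
Only numpy, scipy, OpenCV 4.12 (cv2) and the standard library are available. Lean on these libraries where they do the work, as an engineer would, in place of code of your own. Each camera call takes 0.05 s, during which the arm holds its last target. There are 200 camera calls.

## Working session

There is one attempt and no reset: what is moved stays moved. The work goes in short steps, Python scripts to look and compute and a tool call to move; the robot and the scene stay as the last step left them, time stands still between calls to the robot, and variables do not carry over. Pictures are saved under pics/ and viewed, at most 16 in all, crops included, and the job is handed in when it is done.

```bash
ls; mkdir -p pics
```

Run:
```python
from bench import r
import cv2,numpy as np
for n in ["scene","side"]:
    im,d=r.grab_frame(n); cv2.imwrite(f"pics/{n}0.png",im); np.savez(f"{n}0.npz",im=im,d=d)
    c=r.camera_info(n); print(n,c)
print(r.get_obs())
```

```text
bench.py
pics
scene {'camera_matrix': array([[409.15764346,   0.        , 314.98370999],
       [  0.        , 409.15764346, 197.09803159],
       [  0.        ,   0.        ,   1.        ]]), 'k1': 0.004544548021354814, 'R': array([[-0.73919368,  0.67313848, -0.02184667],
       [ 0.48251724,  0.50667898, -0.71446031],
       [-0.46986148, -0.53866594, -0.69933482]]), 't': array([ 0.39411364, -0.20650999,  1.38817897])}
side {'camera_matrix': array([[368.90983247,   0.        , 318.74823058],
       [  0.        , 368.90983247, 195.05952064],
       [  0.        ,   0.        ,   1.        ]]), 'k1': -0.08654214742158935, 'R': array([[ 0.94830032, -0.31706738,  0.01395658],
       [-0.19267381, -0.61008791, -0.76855029],
       [ 0.25219697,  0.72612742, -0.63963714]]), 't': array([-0.49594384,  0.15280056,  0.73015382])}
{'clock': 0.1, 'joints': array([-0.10808012,  0.47775274,  0.02234363,  1.55633878, -0.01146728,
        1.10929405, -0.08311859]), 'qvel': array([-2.03261285e-05, -1.74983523e-03,  1.15266046e-03, -2.89528126e-03,
       -3.94057819e-04, -1.29980815e-04,  6.52002448e-04]), 'tau': array([ 5.69385389e-03, -5.97765398e+01,  1.61440808e+00, -2.81952703e+01,
        1.29656185e-02,  5.02699884e-03, -1.13572563e-05]), 'tcp_pos': array([ 6.74593291e-01, -2.30974800e-05,  3.03005019e-01]), 'orientation': array([-2.22069304e+00, -2.22068289e+00,  2.00910949e-03]), 'contact_force': array([-0.02462743, -0.13256988, -0.31051527]), 'moment': array([ 0.03993107,  0.03344032, -0.00277566]), 'gripper_force': 0.0, 'grip_width': 0.08582449915469766}
```

View pics/scene0.png

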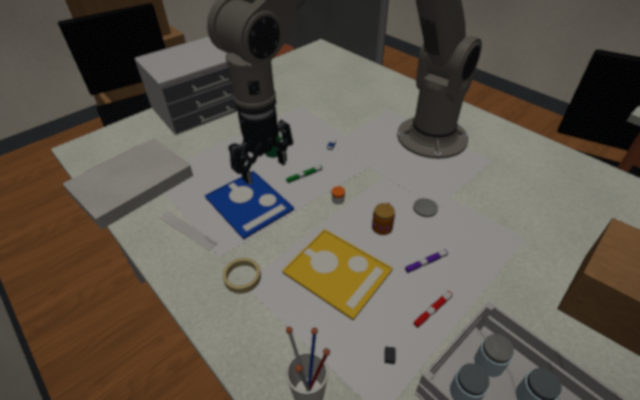

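View pics/side0.png

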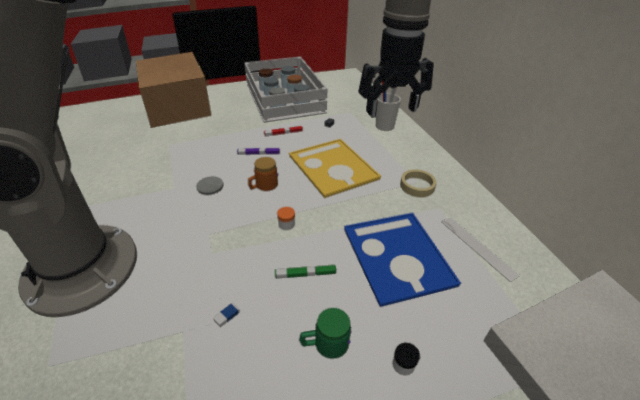

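The side view shows everything: blue tray (400,257), yellow tray (334,166), amber jar (265,175), green jar (333,332), orange pot (286,216), black pot (406,355), and the violet (258,151), red (284,131) and green (305,271) markers. I'll make a bird's-eye warp and measure with colour masks.

Create h.py:
```python
import numpy as np, cv2
from bench import r
def proj(X,c):
    p=np.asarray(X,float)@np.array(c["R"]).T+c["t"]; u=p[...,:2]/p[...,2:]
    u=u*(1+c["k1"]*(u**2).sum(-1,keepdims=True)); K=c["camera_matrix"]
    return u*[K[0,0],K[1,1]]+K[:2,2]
def unproj(px,z,c):
    """pixel(s) -> world points on the plane of height z"""
    K=c["camera_matrix"]; px=np.atleast_2d(np.asarray(px,float)); d=(px-K[:2,2])/[K[0,0],K[1,1]]; u=d.copy()
    for _ in range(20): u=d/(1+c["k1"]*(u**2).sum(1,keepdims=True))
    v=np.c_[u,np.ones(len(u))]@c["R"]; o=-np.array(c["R"]).T@c["t"]
    return o+v*((z-o[2])/v[:,2])[:,None]
def top(im,c,z,x0,x1,y0,y1,s):
    """bird's-eye: rows up = +x, columns left = +y, s px per m"""
    xs=np.arange(x1,x0,-1/s); ys=np.arange(y1,y0,-1/s); X,Y=np.meshgrid(xs,ys,indexing='ij')
    m=proj(np.stack([X,Y,0*X+z],-1),c).astype(np.float32)
    return cv2.remap(im,m[...,0],m[...,1],cv2.INTER_LINEAR)
```

Run:
```python
from h import *
side=np.load("side0.npz");sc=np.load("scene0.npz");cs=r.camera_info("side");cc=r.camera_info("scene")
im=side["im"]
t=top(im,cs,0.01,.35,.95,-.4,.4,1000)
for i in range(0,600,100): cv2.line(t,(0,i),(799,i),(0,0,0),1); cv2.putText(t,f"{.95-i/1000:.2f}",(0,i+10),0,.35,(0,0,255))
for j in range(0,800,100): cv2.line(t,(j,0),(j,599),(0,0,0),1); cv2.putText(t,f"{.4-j/1000:.1f}",(j,595),0,.35,(0,0,255))
cv2.imwrite("pics/top.png",t)
# trays: rim at 13 mm
for n,c,f in(("side",cs,side),("scene",cc,sc)):
    hsv=cv2.cvtColor(f["im"],cv2.COLOR_BGR2HSV)
    for nm,lo,hi in(("blue",(105,120,50),(125,255,255)),("yellow",(20,120,80),(32,255,255))):
        m=cv2.inRange(hsv,lo,hi); cnt=max(cv2.findContours(m,0,1)[0],key=cv2.contourArea)
        w=unproj(cnt[:,0,:],.013,c)[:,:2]; rc=cv2.minAreaRect((w*1000).astype(np.float32)); print(n,nm,rc)
```

```text
side blue ((641.0801391601562, -167.42391967773438), (213.75311279296875, 172.56529235839844), 87.06725311279297)
side yellow ((621.3317260742188, 174.06875610351562), (173.2772216796875, 217.26023864746094), 9.575332641601562)
scene blue ((642.8798217773438, -159.82403564453125), (208.5654754638672, 166.79994201660156), 86.96331024169922)
scene yellow ((623.4217529296875, 178.96908569335938), (170.9342498779297, 208.07887268066406), 9.642350196838379)
```

View pics/top.png

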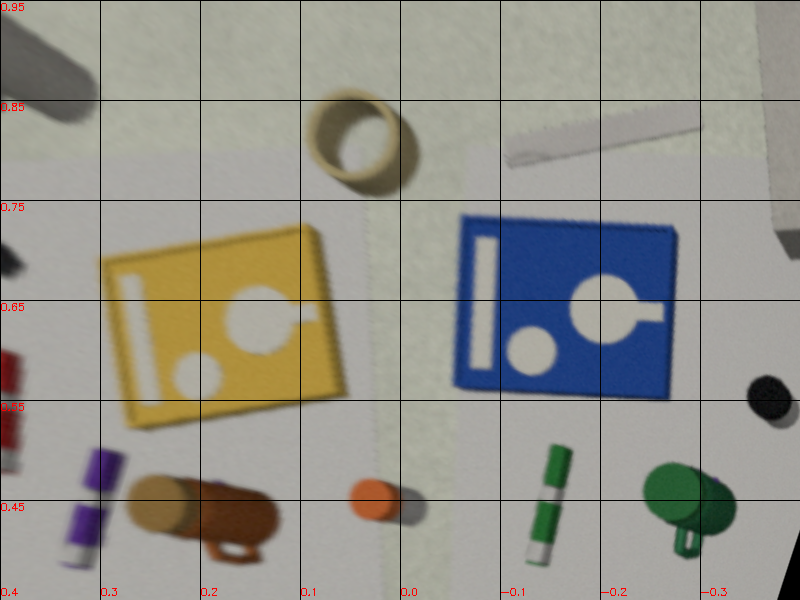

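The bird's-eye view shows the outline centres. Blue: jar disc (604,309), strip (484,303), pot disc (531,350). Yellow: jar disc (261,320), strip (139,339). Both jar handles point roughly towards −x. Next are the lids and markers.

Run:
```python
from h import *
out=[]
R=dict(amber=((5,60,40),(25,255,255),.07),green=((60,80,40),(90,255,255),.07),orange=((3,150,120),(14,255,255),.038))
for n in("side","scene"):
    im=np.load(n+"0.npz")["im"];c=r.camera_info(n); hsv=cv2.cvtColor(im,cv2.COLOR_BGR2HSV)
    P=dict(amber=(.46,.24,.07),green=(.45,-.29,.07),orange=(.45,.02,.038),violet=(.445,.305,.01),red=(.53,.40,.01),gmk=(.44,-.15,.01))
    for k,X in P.items(): print(n,k,proj(X,c).round())
c=r.camera_info("side");im=np.load("side0.npz")["im"]
A=top(im,c,.012,.40,.60,.26,.46,1500)   # violet, red  300x300
B=top(im,c,.07,.36,.56,.10,.36,1500)    # amber 390x300
C=top(im,c,.07,.36,.56,-.38,-.18,1500)  # green 300x300
D=top(im,c,.038,.38,.58,-.08,.18,1500)
t=np.vstack([np.hstack([A,B]),np.hstack([C,D])])
cv2.imwrite("pics/panels.png",t)
c=r.camera_info("scene");im=np.load("scene0.npz")["im"]
A=top(im,c,.012,.38,.58,.26,.46,1500);B=top(im,c,.07,.36,.56,.10,.36,1500)
C=top(im,c,.013,.52,.78,-.28,-.02,1150)[:300,:300]
D=top(im,c,.038,.38,.58,-.08,.18,1500)
cv2.imwrite("pics/panels2.png",np.vstack([np.hstack([A,B]),np.hstack([np.pad(C,((0,300-C.shape[0]),(0,300-C.shape[1]),(0,0))),D])]))
```

```text
side amber [268. 144.]
side green [333. 313.]
side orange [286. 206.]
side violet [259. 151.]
side red [280. 131.]
side gmk [303. 272.]
scene amber [403. 233.]
scene green [272. 138.]
scene orange [342. 195.]
scene violet [425. 260.]
scene red [436. 306.]
scene gmk [304. 172.]Traceback (most recent call last):
  File "<stdin>", line 13, in <module>
    return _nx.concatenate(arrs, 1, dtype=dtype, casting=casting)
           ~~~~~~~~~~~~~~~^^^^^^^^^^^^^^^^^^^^^^^^^^^^^^^^^^^^^^^
ValueError: all the input array dimensions except for the concatenation axis must match exactly, but along dimension 0, the array at index 0 has size 300 and the array at index 1 has size 301
```

Run:
```python
from h import *
def panel(*a): return cv2.resize(top(*a,1500)[:300,:390],(390,300)) if 0 else np.pad(top(*a,1500)[:300,:390],((0,5),(0,5),(0,0)))[:300,:390]
def go(n,S):
    c=r.camera_info(n);im=np.load(n+"0.npz")["im"]
    P=[top(im,c,z,x0,x0+.21,y1-.27,y1,1500)[:300,:390] for z,x0,y1 in S]
    # top-left pixel of panel = (x0+.21, y1)
    cv2.imwrite(f"pics/panels_{n}.png",np.vstack([np.hstack(P[:2]),np.hstack(P[2:])]))
go("side",[(.012,.40,.48),(.07,.36,.34),(.07,.36,-.15),(.038,.38,.15)])
go("scene",[(.012,.40,.48),(.07,.36,.34),(.07,.36,-.15),(.038,.38,.15)])
```

```text
(no output)
```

View pics/panels_side.png

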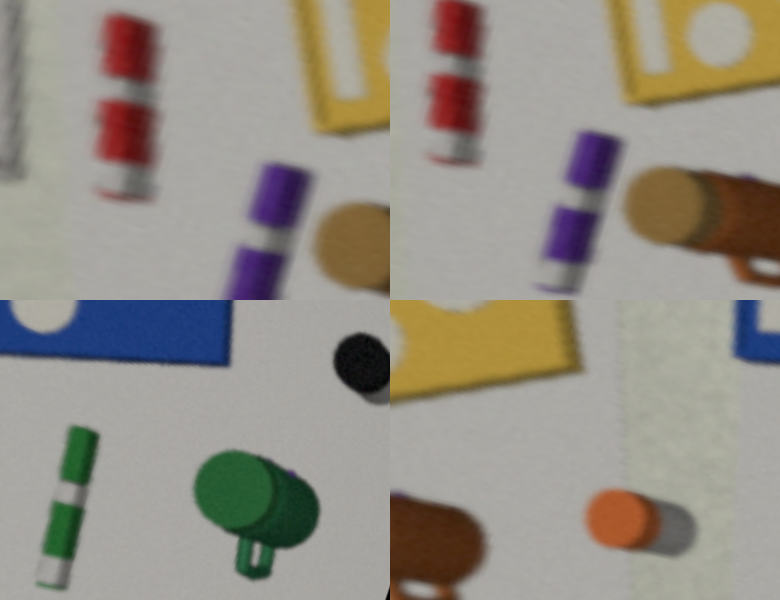

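View pics/panels_scene.png

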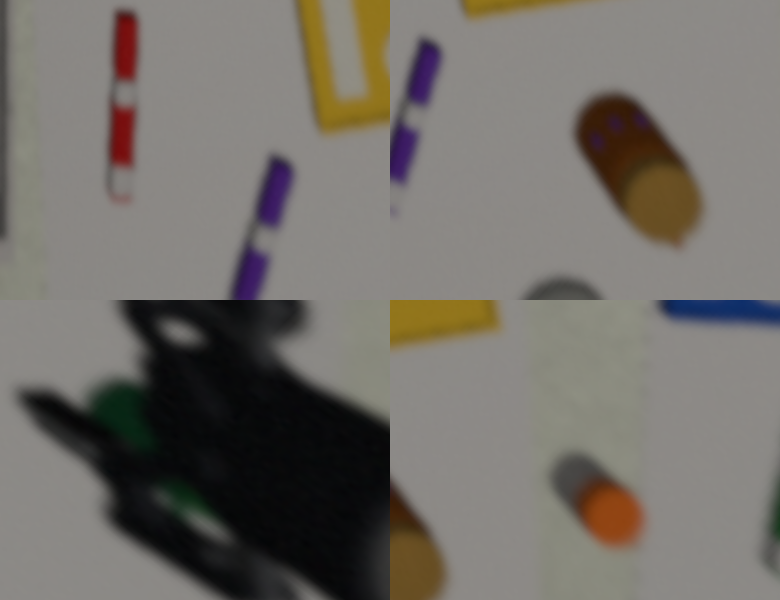

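Lids and markers agree in both cameras to about 3 mm:

| Object | Position (x, y) | Yaw |
|---|---|---|
| Amber jar | (.435, .158) | – |
| Green jar (side camera only) | (.443, -.306) | – |
| Orange pot | (.4455, 0) | – |
| Violet marker | (.444, .307) | -.245 |
| Red marker | (.539, .397) | -.03 |

Handle tips in side0 are at about (250,183) for amber and (303,339) for green. Now the handle angles and the first move.

Add to h.py:
```python
from scipy.spatial.transform import Rotation as Rt
def go(x,y,z,psi):
    """tool-axes shift and turn that bring the grasp point to x,y,z with closing axis at world angle psi (mod pi, nearest)"""
    o=r.get_obs(); R0=Rt.from_rotvec(o["orientation"]).as_matrix(); cur=np.arctan2(R0[1,1],R0[0,1])
    psi=cur+(psi-cur+np.pi/2)%np.pi-np.pi/2
    R=np.array([[-np.sin(psi),np.cos(psi),0],[np.cos(psi),np.sin(psi),0],[0,0,-1]])
    d=R0.T@(np.array([x,y,z+.054])-o["tcp_pos"]); w=Rt.from_matrix(R0.T@R).as_rotvec()
    print("row",d.round(3),w.round(3),"| psi now %.2f to %.2f j7 %.2f t %.1f tcp"%(cur,psi,o["joints"][6],o["clock"]),o["tcp_pos"].round(3))
```

Run:
```python
from h import *
c=r.camera_info("side")
for n,p,q in(("amber",(250,183),(.435,.158)),("green",(303,339),(.443,-.306))):
    for z in(.02,.029,.04):
        d=unproj(p,z,c)[0,:2]-q; print(n,z,d.round(3),np.hypot(*d).round(3),np.arctan2(d[1],d[0]).round(2))
go(.4455,0,.10,0)
go(.4455,0,.03,0)
```

```text
amber 0.02 [-0.044 -0.006] 0.045 -3.0
amber 0.029 [-0.045 -0.018] 0.049 -2.76
amber 0.04 [-0.047 -0.033] 0.057 -2.53
green 0.02 [-0.046  0.013] 0.048 2.86
green 0.029 [-0.047  0.009] 0.048 2.96
green 0.04 [-0.049  0.003] 0.049 3.08
row [ 0.    -0.229  0.149] [-0.002  0.    -0.   ] | psi now -0.00 to 0.00 j7 -0.08 t 0.1 tcp [ 0.675 -0.     0.303]
row [ 0.    -0.229  0.219] [-0.002  0.    -0.   ] | psi now -0.00 to 0.00 j7 -0.08 t 0.1 tcp [ 0.675 -0.     0.303]
```

Units first: shifts go in shares of 0.3 m and turns go in shares of 120 degrees. So -0.229 m / 0.3 = -0.7633, 0.1 m / 0.3 = 0.3333.

tcp_steps --moves '[{"pos": [0,-0.7633,0.3333]},{"pos": [0,-0.7633,0.3333]},{"pos": [0,-0.7633,0.3333]},{"pos": [0,-0.7633,0.3333]},{"pos": [0,-0.7633,0.3333]}]'

```text
clock: 0.6
tcp_pos: [0.4438, -0.0001, 0.2031]
orientation: [-2.221, -2.221, 0.0]
contact_force: [-0.6, 0.4, -0.1]
grip_width: 0.0858
gripper_force: 0.0
```

tcp_steps --moves '[{},{}]'

```text
clock: 0.8
tcp_pos: [0.4445, -0.0001, 0.2033]
orientation: [-2.22, -2.221, 0.002]
contact_force: [0.6, 0.1, 0.3]
grip_width: 0.0855
gripper_force: 0.0
```

Run:
```python
from h import *
o=r.get_obs();c=r.camera_info("wrist");im,d=r.grab_frame("wrist");cv2.imwrite("pics/w1.png",im)
print(c, proj((.4455,0,.038),c)); go(.4455,0,.03,0)
```

```text
{'camera_matrix': array([[340.17188777,   0.        , 321.240736  ],
       [  0.        , 340.17188777, 199.20252966],
       [  0.        ,   0.        ,   1.        ]]), 'k1': 0.0032579165713270664, 'R': array([[ 9.99998510e-01,  1.32646977e-03, -1.10448086e-03],
       [ 1.60022366e-03, -9.52308678e-01,  3.05132137e-01],
       [-6.47058152e-04, -3.05133450e-01, -9.52309382e-01]]), 't': array([-0.44471907, -0.00883828,  0.28380652])} [322.25616529 203.97458038]
row [-0.    -0.001  0.12 ] [ 0.001 -0.     0.   ] | psi now 0.00 to 0.00 j7 -0.15 t 0.8 tcp [0.447 0.    0.204]
```

View pics/w1.png

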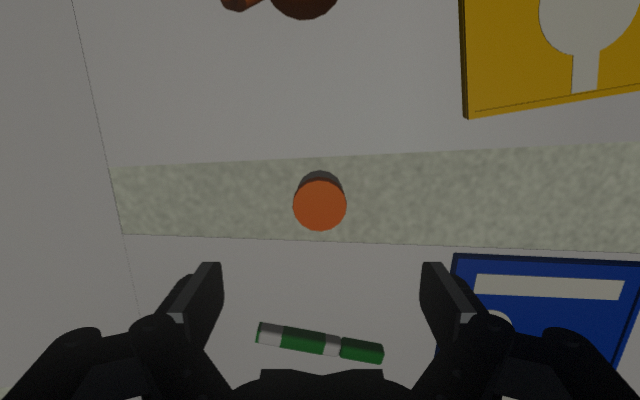

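The orange lid is at (320,204) against a predicted (322,204), so it agrees to about 2 mm. The gripper is straight above it, so I'll descend and grip.

In the tool's units: 0.12 m / 0.3 = 0.4, 0.09 m / 0.3 = 0.3.

tcp_steps --moves '[{"pos": [0,0,0.1667]},{"pos": [0,0,0.3]},{"pos": [0,0,0.4]},{"pos": [0,0,0.4]}]'

```text
clock: 1.25
tcp_pos: [0.4461, 0.0002, 0.0813]
orientation: [-2.219, -2.22, 0.005]
contact_force: [-0.7, -0.2, -0.8]
grip_width: 0.0853
gripper_force: 0.0
```

tcp_steps --moves '[{},{},{},{},{}]' --finger_gap 0.02 --squeeze 30

```text
clock: 1.75
tcp_pos: [0.4472, 0.0001, 0.0856]
orientation: [2.22, 2.22, 0.004]
contact_force: [-1.0, -0.5, 6.8]
grip_width: 0.0393
gripper_force: 29.2
```

tcp_steps --moves '[{"pos": [0,0,-0.1667]},{"pos": [0,0,-0.3]},{"pos": [0,0,-0.3]}]'

```text
clock: 2.05
tcp_pos: [0.4492, 0.0002, 0.1792]
orientation: [2.217, 2.216, 0.013]
contact_force: [0.6, -0.3, -0.4]
grip_width: 0.0386
gripper_force: 30.7
```

Run:
```python
from h import *
go(.5996,-.131,.12,-.05);go(.5996,-.131,.042,-.05)
```

```text
row [-0.131  0.15   0.007] [ 0.01  -0.002  0.049] | psi now -0.00 to -0.05 j7 -0.15 t 2.0 tcp [0.449 0.    0.179]
row [-0.131  0.15   0.085] [ 0.01  -0.002  0.049] | psi now -0.00 to -0.05 j7 -0.15 t 2.0 tcp [0.449 0.    0.179]
```

In the tool's units: 0.15 m / 0.3 = 0.5, -0.085 m / 0.3 = -0.2833, 0.05 rad / 2.0944 = 0.0239.

tcp_steps --moves '[{"pos": [-0.15,0.1667,0],"r": [0,0,0.0239]},{"pos": [-0.2833,0.3333,0],"r": [0,0,0.0239]},{"pos": [-0.4367,0.5,0],"r": [0,0,0.0239]},{"pos": [-0.4367,0.5,0],"r": [0,0,0.0239]},{"pos": [-0.4367,0.5,0],"r": [0,0,0.0239]}]'

```text
clock: 2.55
tcp_pos: [0.5999, -0.1371, 0.1748]
orientation: [2.278, 2.154, 0.002]
contact_force: [-1.0, -0.8, -0.6]
grip_width: 0.0388
gripper_force: 30.8
```

Run:
```python
from h import *
go(.5996,-.131,.042,-.05)
c=r.camera_info("wrist");im,d=r.grab_frame("wrist");cv2.imwrite("pics/w2.png",im); np.savez("w2.npz",im=im,d=d,R=c["R"],t=c["t"])
```

```text
row [ 0.006 -0.001  0.079] [ 0.006  0.003 -0.006] | psi now -0.06 to -0.05 j7 0.09 t 2.5 tcp [ 0.6   -0.137  0.175]
```

View pics/w2.png

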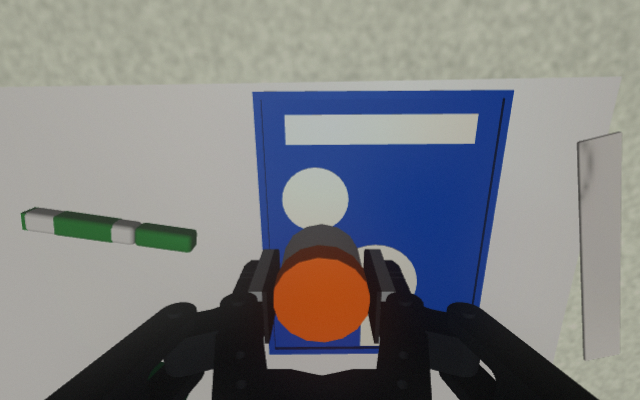

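The pot is held upright. The blue pot disc is at (315,199) and the strip centre at (382,129). I'll check both against the plan.

Run:
```python
from h import *
c=r.camera_info("wrist");f=np.load("w2.npz");c["R"]=f["R"];c["t"]=f["t"]
print(unproj([(315,199),(285,129.5),(478,129)],.01,c).round(4))
print(unproj([(253,92),(513,91)],.013,c).round(4))
go(.5996,-.131,.042,-.05)
```

```text
[[ 0.597  -0.1333  0.01  ]
 [ 0.5798 -0.0828  0.01  ]
 [ 0.7104 -0.0898  0.01  ]]
[[ 0.5616 -0.0575  0.013 ]
 [ 0.7296 -0.0662  0.013 ]]
row [0.003 0.002 0.078] [ 0.002  0.001 -0.004] | psi now -0.05 to -0.05 j7 0.09 t 2.6 tcp [ 0.598 -0.134  0.174]
```

tcp_steps --moves '[{"pos": [0.0067,0.0033,0.1333]},{"pos": [0.0067,0.0033,0.2]},{"pos": [0.0067,0.0033,0.24]},{"pos": [0.0067,0.0033,0.2567]},{"pos": [0.0067,0.0033,0.2567]}]'

```text
clock: 3.1
tcp_pos: [0.597, -0.1286, 0.0971]
orientation: [-2.276, -2.166, 0.0]
contact_force: [-0.2, 0.2, -0.4]
grip_width: 0.039
gripper_force: 30.8
```

tcp_steps --moves '[{},{"pos": [0,0,0.0033]},{"pos": [0,0,0.0033]}]'

```text
clock: 3.4
tcp_pos: [0.5975, -0.1291, 0.0966]
orientation: [2.276, 2.164, 0.001]
contact_force: [0.2, -0.7, -0.9]
grip_width: 0.0391
gripper_force: 30.8
```

tcp_steps --moves '[{},{},{}]' --finger_gap 0.06

```text
clock: 3.7
tcp_pos: [0.5972, -0.1291, 0.0961]
orientation: [2.276, 2.165, 0.0]
contact_force: [0.2, 0.3, -0.2]
grip_width: 0.0597
gripper_force: 0.0
```

tcp_steps --moves '[{"pos": [0,0,-0.1]},{"pos": [0,0,-0.2333]},{"pos": [0,0,-0.4]},{"pos": [0,0,-0.4]}]' --finger_gap 0.085

```text
clock: 4.1
tcp_pos: [0.6008, -0.1298, 0.223]
orientation: [2.27, 2.158, 0.012]
contact_force: [0.7, 0.2, 1.2]
grip_width: 0.0853
gripper_force: 0.0
```

```bash
python3 - <<'E'
from h import *
go(.60,.02,.13,1.57);go(.435,.158,.13,-2.76+1.57)
E
```

```text
row [ 0.15  -0.009  0.039] [ 0.011 -0.009  1.521] | psi now -0.05 to -1.57 j7 0.08 t 4.1 tcp [ 0.601 -0.13   0.223]
row [ 0.279 -0.181  0.037] [ 0.011 -0.006  1.139] | psi now -0.05 to -1.19 j7 0.08 t 4.1 tcp [ 0.601 -0.13   0.223]
```

In the tool's units: 0.14 m / 0.3 = 0.4667, -0.09 m / 0.3 = -0.3, 0.57 rad / 2.0944 = 0.2722.

tcp_steps --moves '[{"pos": [0.4667,-0.3,0],"r": [0,0,0.2722]},{"pos": [0.4667,-0.3,0],"r": [0,0,0.2722]},{"pos": [0.4667,-0.3,0],"r": [0,0,0.2722]},{"pos": [0.4667,-0.3,0],"r": [0,0,0.2722]},{"pos": [0.4667,-0.3,0],"r": [0,0,0.2722]}]'

```text
clock: 4.6
tcp_pos: [0.5127, 0.0186, 0.2157]
orientation: [-2.79, -1.442, 0.001]
contact_force: [0.2, 0.3, -0.0]
grip_width: 0.085
gripper_force: 0.0
```

Run:
```python
from h import *
go(.435,.158,.16,-2.76+1.57)
```

```text
row [ 0.069 -0.144  0.002] [-0.001  0.     0.573] | psi now -0.62 to -1.19 j7 -0.72 t 4.6 tcp [0.513 0.019 0.216]
```

In the tool's units: -0.144 m / 0.3 = -0.48, 0.069 m / 0.3 = 0.23, 0.57 rad / 2.0944 = 0.2722.

tcp_steps --moves '[{"pos": [0.23,-0.48,0],"r": [0,0,0.2722]},{"pos": [0.23,-0.48,0],"r": [0,0,0.2722]},{"pos": [0.23,-0.48,0],"r": [0,0,0.2722]},{"pos": [0.23,-0.48,0],"r": [0,0,0.2722]},{"pos": [0.23,-0.48,0],"r": [0,0,0.2722]}]'

```text
clock: 5.1
tcp_pos: [0.4361, 0.1579, 0.2158]
orientation: [-3.083, -0.599, 0.0]
contact_force: [0.3, -1.5, 0.2]
grip_width: 0.0846
gripper_force: 0.0
```

tcp_steps --moves '[{},{}]'

```text
clock: 5.3
tcp_pos: [0.4381, 0.1536, 0.2159]
orientation: [3.084, 0.595, 0.001]
contact_force: [1.3, 0.8, 0.6]
grip_width: 0.0849
gripper_force: 0.0
```

Run:
```python
from h import *
o=r.get_obs();c=r.camera_info("wrist");im,d=r.grab_frame("wrist");cv2.imwrite("pics/w3.png",im)
np.savez("w3.npz",im=im,d=d,R=c["R"],t=c["t"])
print(proj([(.435,.158,.07),(.435-.056*.93,.158-.056*.37,.049)],c)); go(.435,.158,.16,-2.76+1.57)
```

```text
[[314.02667699 215.19036463]
 [314.7553384  273.05419057]]
row [-0.001 -0.005  0.002] [ 0.001 -0.    -0.001] | psi now -1.19 to -1.19 j7 -1.60 t 5.3 tcp [0.438 0.154 0.216]
```

View pics/w3.png

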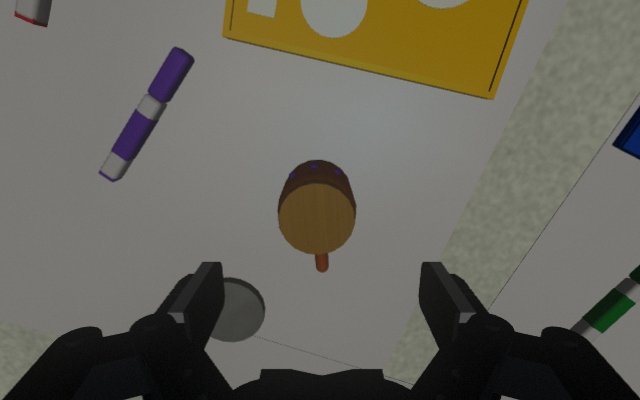

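The lid is at (317,216) and the handle tip at (322,271), near the prediction. The violet marker's ends are at (183,53) and (110,175).

Run:
```python
from h import *
c=r.camera_info("wrist");f=np.load("w3.npz");c["R"]=f["R"];c["t"]=f["t"]
L=unproj((317,216),.07,c)[0];H=unproj((322,271),.049,c)[0];print(L,H,np.hypot(*(H-L)[:2]),np.arctan2(*(H-L)[1::-1]))
m=unproj([(183,54),(110,174)],.012,c);print("violet",m,m.mean(0),np.hypot(*(m[0]-m[1])[:2]),np.arctan2(*(m[0]-m[1])[1::-1]))
go(L[0],L[1],.04,np.arctan2(*(H-L)[1::-1])+np.pi/2)
```

```text
[0.43520574 0.15592606 0.07      ] [0.38670862 0.13269405 0.049     ] 0.05377450009539341 -2.694854018643918
violet [[0.49675017 0.287868   0.012     ]
 [0.38565291 0.31993386 0.012     ]] [0.44120154 0.30390093 0.012     ] 0.11563225941654838 -0.28099202955425606
row [-0.002 -0.003  0.122] [ 0.001 -0.    -0.067] | psi now -1.19 to -1.12 j7 -1.60 t 5.3 tcp [0.438 0.154 0.216]
```

In the tool's units: 0.122 m / 0.3 = 0.4067, -0.003 m / 0.3 = -0.01, -0.067 rad / 2.0944 = -0.032.

tcp_steps --moves '[{"pos": [-0.0067,-0.01,0],"r": [0,0,-0.032]},{"pos": [-0.0067,-0.01,0.1667],"r": [0,0,-0.032]},{"pos": [-0.0067,-0.01,0.3],"r": [0,0,-0.032]},{"pos": [-0.0067,-0.01,0.4067],"r": [0,0,-0.032]},{"pos": [-0.0067,-0.01,0.4067],"r": [0,0,-0.032]}]'

```text
clock: 5.85
tcp_pos: [0.4326, 0.1549, 0.0907]
orientation: [3.061, 0.696, -0.011]
contact_force: [-0.9, -0.0, 0.1]
grip_width: 0.0853
gripper_force: 0.0
```

tcp_steps --moves '[{},{},{},{},{}]' --finger_gap 0.04 --squeeze 45

```text
clock: 6.35
tcp_pos: [0.4354, 0.1571, 0.0959]
orientation: [-3.063, -0.697, -0.006]
contact_force: [-0.6, -2.2, 7.4]
grip_width: 0.0568
gripper_force: 48.5
```

tcp_steps --moves '[{"pos": [0,0,-0.1333]},{"pos": [0,0,-0.2667]},{"pos": [0,0,-0.3333]},{"pos": [0,0,-0.3333]}]'

```text
clock: 6.75
tcp_pos: [0.436, 0.158, 0.1978]
orientation: [-3.061, -0.697, -0.012]
contact_force: [0.6, 0.4, -1.6]
grip_width: 0.0568
gripper_force: 49.5
```

Run:
```python
from h import *
go(.640,-.205,.14,-.05)
```

```text
row [0.027 0.416 0.004] [ 0.004 -0.008 -1.073] | psi now -1.12 to -0.05 j7 -1.53 t 6.8 tcp [0.436 0.158 0.198]
```

In the tool's units: 0.21 m / 0.3 = 0.7, 0.013 m / 0.3 = 0.0433, -0.54 rad / 2.0944 = -0.2578.

tcp_steps --moves '[{"pos": [0.0433,0.7,0],"r": [0,0,-0.2578]},{"pos": [0.0433,0.7,0],"r": [0,0,-0.2578]},{"pos": [0.0433,0.7,0],"r": [0,0,-0.2578]},{"pos": [0.0433,0.7,0],"r": [0,0,-0.2578]},{"pos": [0.0433,0.7,0],"r": [0,0,-0.2578]}]'

```text
clock: 7.25
tcp_pos: [0.5375, -0.0301, 0.1935]
orientation: [2.764, 1.491, -0.0]
contact_force: [0.1, 0.2, -2.6]
grip_width: 0.0564
gripper_force: 49.4
```

Run:
```python
from h import *
go(.640,-.205,.14,-.05)
```

```text
row [-0.09   0.182 -0.   ] [ 0.001  0.001 -0.532] | psi now -0.58 to -0.05 j7 -0.58 t 7.2 tcp [ 0.537 -0.03   0.194]
```

In the tool's units: 0.182 m / 0.3 = 0.6067, -0.09 m / 0.3 = -0.3, -0.53 rad / 2.0944 = -0.2531.

tcp_steps --moves '[{"pos": [-0.3,0.6067,0],"r": [0,0,-0.2531]},{"pos": [-0.3,0.6067,0],"r": [0,0,-0.2531]},{"pos": [-0.3,0.6067,0],"r": [0,0,-0.2531]},{"pos": [-0.3,0.6067,0],"r": [0,0,-0.2531]},{"pos": [-0.3,0.6067,0],"r": [0,0,-0.2531]}]'

```text
clock: 7.75
tcp_pos: [0.6398, -0.2105, 0.1932]
orientation: [2.284, 2.151, -0.003]
contact_force: [-1.0, 0.3, -2.2]
grip_width: 0.0569
gripper_force: 49.5
```

tcp_steps --moves '[{},{},{}]'

```text
clock: 8.05
tcp_pos: [0.6388, -0.1996, 0.1935]
orientation: [-2.276, -2.163, -0.0]
contact_force: [-0.6, 0.7, -1.2]
grip_width: 0.0561
gripper_force: 49.5
```

Run:
```python
from h import *
go(.640,-.205,.0515,-.05)
c=r.camera_info("wrist");im,d=r.grab_frame("wrist");cv2.imwrite("pics/w4.png",im);np.savez("w4.npz",im=im,d=d,R=c["R"],t=c["t"])
```

```text
row [-0.005  0.002  0.088] [-0.001 -0.001 -0.001] | psi now -0.05 to -0.05 j7 0.18 t 8.1 tcp [ 0.639 -0.2    0.194]
```

View pics/w4.png

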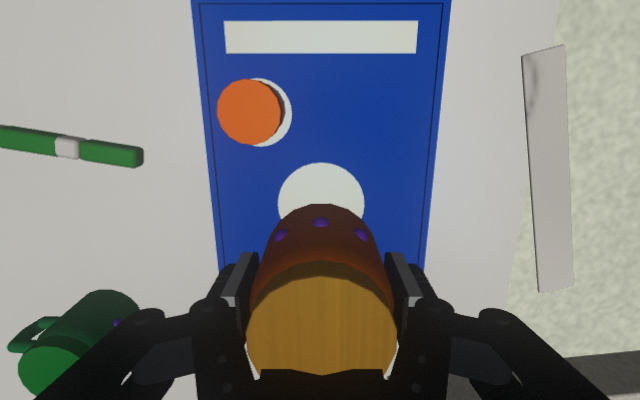

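The pot stands in its disc with its lid at (249,111). The jar's dots face +y, so the handle is along −y. The strip ends are at (224,37) and (418,37), and the jar disc spans columns 278–364. I'll check these.

Run:
```python
from h import *
c=r.camera_info("wrist");f=np.load("w4.npz");c["R"]=f["R"];c["t"]=f["t"]
print("pot",unproj((249,111),.048,c)); print(unproj([(292,112),(224,37),(418,37),(278,204),(364,204),(321,163)],.01,c).round(4))
go(.640,-.205,.0515,-.05)
```

```text
pot [[ 0.59829445 -0.13051085  0.048     ]]
[[ 0.6212 -0.1344  0.01  ]
 [ 0.579  -0.0831  0.01  ]
 [ 0.7101 -0.0896  0.01  ]
 [ 0.605  -0.2036  0.01  ]
 [ 0.6723 -0.207   0.01  ]
 [ 0.6403 -0.1727  0.01  ]]
row [-0.005  0.001  0.088] [-0.001 -0.001 -0.001] | psi now -0.05 to -0.05 j7 0.18 t 8.1 tcp [ 0.639 -0.2    0.194]
```

In the tool's units: 0.087 m / 0.3 = 0.29, 0.085 m / 0.3 = 0.2833.

tcp_steps --moves '[{"pos": [-0.02,0,0.1333]},{"pos": [-0.02,0,0.2167]},{"pos": [-0.02,0,0.2667]},{"pos": [-0.02,0,0.2833]},{"pos": [-0.02,0,0.29]}]'

```text
clock: 8.6
tcp_pos: [0.6392, -0.2072, 0.1071]
orientation: [2.278, 2.163, 0.001]
contact_force: [0.2, -0.4, -0.3]
grip_width: 0.0567
gripper_force: 49.4
```

tcp_steps --moves '[{},{"pos": [0,0,0.0067]},{"pos": [0,0,0.0067]}]'

```text
clock: 8.9
tcp_pos: [0.6397, -0.2081, 0.1061]
orientation: [2.278, 2.16, 0.002]
contact_force: [0.6, -0.0, 0.5]
grip_width: 0.0568
gripper_force: 49.6
```

tcp_steps --moves '[{},{},{}]' --finger_gap 0.085

```text
clock: 9.2
tcp_pos: [0.6389, -0.2079, 0.1051]
orientation: [2.28, 2.161, 0.0]
contact_force: [0.4, 0.3, -1.1]
grip_width: 0.085
gripper_force: 0.0
```

tcp_steps --moves '[{"pos": [0,0,-0.1]},{"pos": [0,0,-0.2333]},{"pos": [0,0,-0.4]},{"pos": [0,0,-0.4]}]' --finger_gap 0.085

```text
clock: 9.6
tcp_pos: [0.6425, -0.2091, 0.2329]
orientation: [2.272, 2.154, 0.011]
contact_force: [0.5, -0.3, -0.6]
grip_width: 0.0849
gripper_force: 0.0
```

```bash
python3 - <<'E'
from h import *
go(.443,-.306,.16,2.96+1.57)
E
```

```text
row [-0.107 -0.194  0.017] [ 0.009  0.011 -1.442] | psi now -0.05 to 1.39 j7 0.19 t 9.6 tcp [ 0.642 -0.209  0.233]
```

In the tool's units: -0.1 m / 0.3 = -0.3333, -0.05 m / 0.3 = -0.1667, 0.75 rad / 2.0944 = 0.3581.

tcp_steps --moves '[{"pos": [-0.1667,-0.3333,0],"r": [0,0,0.3581]},{"pos": [-0.1667,-0.3333,0],"r": [0,0,0.3581]},{"pos": [-0.1667,-0.3333,0],"r": [0,0,0.3581]},{"pos": [-0.1667,-0.3333,0],"r": [0,0,0.3581]},{"pos": [-0.1667,-0.3333,0],"r": [0,0,0.3581]}]' --finger_gap 0.085

```text
clock: 10.1
tcp_pos: [0.5357, -0.2531, 0.2252]
orientation: [2.917, 1.165, 0.001]
contact_force: [0.6, 0.4, -0.0]
grip_width: 0.0847
gripper_force: 0.0
```

tcp_steps --moves '[{"r": [0,0,0.3533]},{"r": [0,0,0.3533]},{"r": [0,0,0.3533]},{"r": [0,0,0.3533]},{"r": [0,0,0.3533]}]'

```text
clock: 10.6
tcp_pos: [0.5364, -0.2524, 0.2249]
orientation: [3.141, 0.034, 0.001]
contact_force: [-1.4, 0.1, -0.7]
grip_width: 0.0853
gripper_force: 0.0
```

Run:
```python
from h import *
go(.443,-.306,.16,2.96+1.57)
```

```text
row [-0.095  0.052  0.011] [ 0.    -0.     0.204] | psi now -1.55 to -1.75 j7 -1.02 t 10.6 tcp [ 0.536 -0.252  0.225]
```

In the tool's units: -0.095 m / 0.3 = -0.3167, 0.052 m / 0.3 = 0.1733, 0.2 rad / 2.0944 = 0.0955.

tcp_steps --moves '[{"pos": [-0.3167,0.1733,0.0333],"r": [0,0,0.0955]},{"pos": [-0.3167,0.1733,0.0333],"r": [0,0,0.0955]},{"pos": [-0.3167,0.1733,0.0333],"r": [0,0,0.0955]},{"pos": [-0.3167,0.1733,0.0333],"r": [0,0,0.0955]}]'

```text
clock: 11.0
tcp_pos: [0.441, -0.3083, 0.215]
orientation: [3.129, -0.276, -0.001]
contact_force: [0.7, 0.5, -0.4]
grip_width: 0.0849
gripper_force: 0.0
```

tcp_steps --moves '[{},{}]'

```text
clock: 11.2
tcp_pos: [0.4446, -0.3061, 0.2151]
orientation: [-3.13, 0.266, -0.002]
contact_force: [0.6, 0.8, -0.5]
grip_width: 0.0849
gripper_force: 0.0
```

Run:
```python
from h import *
o=r.get_obs();c=r.camera_info("wrist");im,d=r.grab_frame("wrist");cv2.imwrite("pics/w5.png",im)
np.savez("w5.npz",im=im,d=d,R=c["R"],t=c["t"])
print(proj([(.443,-.306,.07)],c)); go(.443,-.306,.16,2.96+1.57)
```

```text
[[322.76006423 215.66808652]]
row [-0.001  0.     0.001] [-0.    -0.001  0.013] | psi now -1.74 to -1.75 j7 -1.03 t 11.2 tcp [ 0.444 -0.306  0.215]
```

View pics/w5.png

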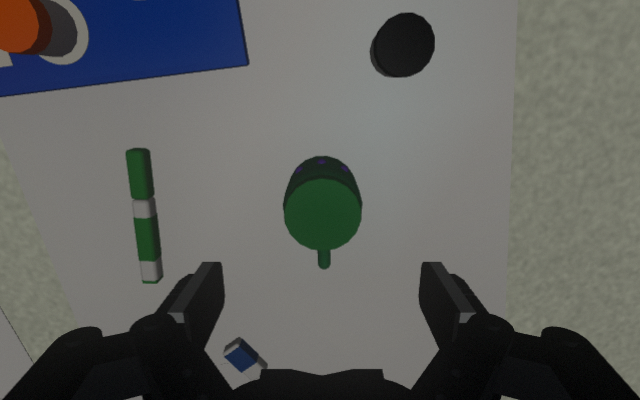

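The green lid is at (323,213) and the handle tip at (324,268), straight below it. The green marker and black pot are both well clear of the fingers.

Run:
```python
from h import *
c=r.camera_info("wrist");f=np.load("w5.npz");c["R"]=f["R"];c["t"]=f["t"]
L=unproj((322.5,213),.07,c)[0];H=unproj((324,268),.049,c)[0];a=np.arctan2(*(H-L)[1::-1]);print(L,H,np.hypot(*(H-L)[:2]),a)
go(L[0],L[1],.04,a+np.pi/2)
```

```text
[ 0.44490696 -0.30614459  0.07      ] [ 0.39246024 -0.29854203  0.049     ] 0.05299488089675395 2.997637632171529
row [ 0.    -0.     0.121] [-0.    -0.001 -0.025] | psi now -1.74 to -1.71 j7 -1.03 t 11.2 tcp [ 0.444 -0.306  0.215]
```

In the tool's units: 0.121 m / 0.3 = 0.4033, 0.11 m / 0.3 = 0.3667, -0.025 rad / 2.0944 = -0.0119.

tcp_steps --moves '[{"pos": [0,0,0.1333],"r": [0,0,-0.0119]},{"pos": [0,0,0.2667],"r": [0,0,-0.0119]},{"pos": [0,0,0.3667],"r": [0,0,-0.0119]},{"pos": [0,0,0.4033],"r": [0,0,-0.0119]},{"pos": [0,0,0.4033],"r": [0,0,-0.0119]}]'

```text
clock: 11.75
tcp_pos: [0.4429, -0.3063, 0.0927]
orientation: [-3.132, 0.229, 0.004]
contact_force: [0.3, -0.2, -0.1]
grip_width: 0.0848
gripper_force: 0.0
```

tcp_steps --moves '[{},{},{},{},{}]' --finger_gap 0.04 --squeeze 45

```text
clock: 12.25
tcp_pos: [0.4439, -0.3075, 0.0959]
orientation: [3.132, -0.231, 0.005]
contact_force: [-0.1, 0.2, 6.1]
grip_width: 0.0568
gripper_force: 47.4
```

tcp_steps --moves '[{"pos": [0,0,-0.1333]},{"pos": [0,0,-0.2667]},{"pos": [0,0,-0.3333]},{"pos": [0,0,-0.3333]}]'

```text
clock: 12.65
tcp_pos: [0.4444, -0.3082, 0.1977]
orientation: [3.131, -0.231, 0.011]
contact_force: [0.4, 0.2, -3.2]
grip_width: 0.0566
gripper_force: 50.1
```

Run:
```python
from h import *
go(.54,-.08,.14,-.76)
```

```text
row [ 0.061 -0.24   0.004] [ 0.005 -0.006 -0.958] | psi now -1.72 to -0.76 j7 -0.98 t 12.7 tcp [ 0.444 -0.308  0.198]
```

Units first: shifts go in shares of 0.3 m and turns go in shares of 120 degrees. So -0.24 m / 0.3 = -0.8, 0.061 m / 0.3 = 0.2033, -0.95 rad / 2.0944 = -0.4536.

tcp_steps --moves '[{"pos": [0.2033,-0.8,0],"r": [0,0,-0.4536]},{"pos": [0.2033,-0.8,0],"r": [0,0,-0.4536]},{"pos": [0.2033,-0.8,0],"r": [0,0,-0.4536]},{"pos": [0.2033,-0.8,0],"r": [0,0,-0.4536]},{"pos": [0.2033,-0.8,0],"r": [0,0,-0.4536]}]'

```text
clock: 13.15
tcp_pos: [0.5383, -0.0762, 0.1932]
orientation: [-2.996, -0.943, 0.001]
contact_force: [0.5, -0.7, -2.6]
grip_width: 0.0563
gripper_force: 50.0
```

Run:
```python
from h import *
go(.630,.1386,.14,.165)
```

```text
row [ 0.198 -0.124 -0.001] [-1.000e-03 -0.000e+00 -1.126e+00] | psi now -0.96 to 0.17 j7 -0.82 t 13.2 tcp [ 0.538 -0.076  0.193]
```

In the tool's units: 0.198 m / 0.3 = 0.66, -0.124 m / 0.3 = -0.4133, -1.12 rad / 2.0944 = -0.5348.

tcp_steps --moves '[{"pos": [0.66,-0.4133,0],"r": [0,0,-0.5348]},{"pos": [0.66,-0.4133,0],"r": [0,0,-0.5348]},{"pos": [0.66,-0.4133,0],"r": [0,0,-0.5348]},{"pos": [0.66,-0.4133,0],"r": [0,0,-0.5348]},{"pos": [0.66,-0.4133,0],"r": [0,0,-0.5348]}]'

```text
clock: 13.65
tcp_pos: [0.6311, 0.1405, 0.1928]
orientation: [-2.438, -1.977, -0.001]
contact_force: [-0.6, 0.3, -3.7]
grip_width: 0.0564
gripper_force: 50.0
```

Run:
```python
from h import *
go(.630,.1386,.14,.165)
```

```text
row [-0.002 -0.001 -0.001] [-0.001 -0.002 -0.373] | psi now -0.21 to 0.17 j7 -0.52 t 13.7 tcp [0.631 0.141 0.193]
```

In the tool's units: -0.37 rad / 2.0944 = -0.1767.

tcp_steps --moves '[{"r": [0,0,-0.1767]},{"r": [0,0,-0.1767]},{"r": [0,0,-0.1767]},{"r": [0,0,-0.1767]},{"r": [0,0,-0.1767]}]'

```text
clock: 14.15
tcp_pos: [0.6307, 0.1356, 0.193]
orientation: [-2.048, -2.381, 0.001]
contact_force: [0.4, 0.4, -2.2]
grip_width: 0.0563
gripper_force: 50.0
```

Run:
```python
from h import *
c=r.camera_info("wrist");im,d=r.grab_frame("wrist");cv2.imwrite("pics/w6.png",im);np.savez("w6.npz",im=im,d=d,R=c["R"],t=c["t"])
go(.630,.1386,.0515,.165)
```

```text
row [ 0.003 -0.     0.088] [-0.001 -0.    -0.015] | psi now 0.15 to 0.16 j7 -0.20 t 14.2 tcp [0.631 0.136 0.193]
```

View pics/w6.png

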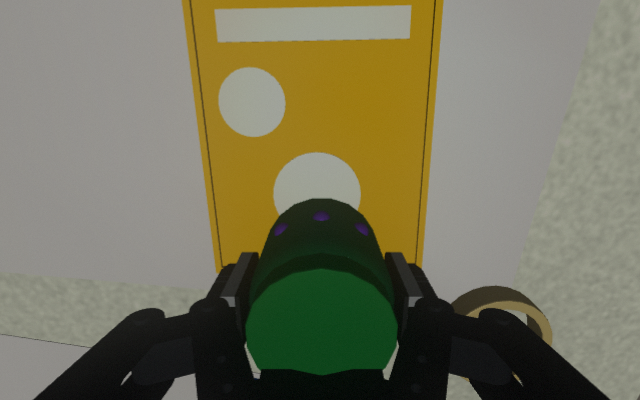

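The green jar is held, with its dots facing +y so the handle is along −y. The yellow strip ends are at (216,25) and (411,22), the jar disc spans columns 274–361 with its top at (317,152), and the pot disc is at (252,102).

Run:
```python
from h import *
c=r.camera_info("wrist");f=np.load("w6.npz");c["R"]=f["R"];c["t"]=f["t"]
p=unproj([(216,25.5),(411,22.5),(252,102),(274,193),(361,192),(317,152)],.01,c);print(p.round(4))
y=np.arctan2(*(p[1]-p[0])[1::-1]);A=np.array([[np.cos(y),-np.sin(y)],[np.sin(y),np.cos(y)]])
o1=(p[0]+p[1])[:2]/2-A@[0,.08];o2=p[2,:2]-A@[-.045,.03];print("yaw",y,o1,o2,"jar",o1+A@[0,-.04],o2+A@[0,-.04])
go(.630,.1386,.0515,.165)
```

```text
[[0.5435 0.2437 0.01  ]
 [0.6719 0.2651 0.01  ]
 [0.5716 0.1983 0.01  ]
 [0.5945 0.1332 0.01  ]
 [0.6609 0.1442 0.01  ]
 [0.6227 0.1698 0.01  ]]
yaw 0.16468245711028537 [0.62084202 0.17546624] [0.62094749 0.17605786] jar [0.62739959 0.13600742] [0.62750506 0.13659904]
row [ 0.003 -0.     0.088] [-0.001 -0.    -0.015] | psi now 0.15 to 0.16 j7 -0.20 t 14.2 tcp [0.631 0.136 0.193]
```

In the tool's units: 0.087 m / 0.3 = 0.29, -0.003 m / 0.3 = -0.01, -0.015 rad / 2.0944 = -0.0072.

tcp_steps --moves '[{"pos": [0.0033,-0.01,0.1333],"r": [0,0,-0.0072]},{"pos": [0.0033,-0.01,0.2167],"r": [0,0,-0.0072]},{"pos": [0.0033,-0.01,0.2667],"r": [0,0,-0.0072]},{"pos": [0.0033,-0.01,0.2833],"r": [0,0,-0.0072]},{"pos": [0.0033,-0.01,0.29],"r": [0,0,-0.0072]}]'

```text
clock: 14.7
tcp_pos: [0.6284, 0.1364, 0.107]
orientation: [2.029, 2.398, 0.0]
contact_force: [-0.0, 0.8, -2.2]
grip_width: 0.0565
gripper_force: 50.0
```

tcp_steps --moves '[{},{"pos": [0,0,0.0067]},{"pos": [0,0,0.0067]}]'

```text
clock: 15.0
tcp_pos: [0.629, 0.1365, 0.106]
orientation: [2.028, 2.398, 0.003]
contact_force: [0.5, 1.0, -0.4]
grip_width: 0.0566
gripper_force: 50.1
```

tcp_steps --moves '[{},{},{}]' --finger_gap 0.085

```text
clock: 15.3
tcp_pos: [0.6283, 0.1364, 0.1053]
orientation: [2.028, 2.399, 0.001]
contact_force: [-0.1, 0.5, 0.0]
grip_width: 0.0848
gripper_force: 0.0
```

tcp_steps --moves '[{"pos": [0,0,-0.1]},{"pos": [0,0,-0.2333]},{"pos": [0,0,-0.4]},{"pos": [0,0,-0.4]}]' --finger_gap 0.085

```text
clock: 15.7
tcp_pos: [0.6317, 0.1373, 0.2326]
orientation: [2.024, 2.393, 0.017]
contact_force: [0.4, 0.6, 0.3]
grip_width: 0.085
gripper_force: 0.0
```

```bash
python3 - <<'E'
from h import *
go(.539,.397,.16,1.54);go(.443,.305,.16,-.265+1.57)
E
```

```text
row [ 0.271 -0.049  0.018] [ 0.012  0.007 -1.373] | psi now 0.17 to 1.54 j7 -0.19 t 15.7 tcp [0.632 0.137 0.233]
row [ 0.197 -0.159  0.017] [ 0.012  0.006 -1.138] | psi now 0.17 to 1.31 j7 -0.19 t 15.7 tcp [0.632 0.137 0.233]
```

In the tool's units: 0.135 m / 0.3 = 0.45, -0.025 m / 0.3 = -0.0833, -0.7 rad / 2.0944 = -0.3342.

tcp_steps --moves '[{"pos": [0.45,-0.0833,0],"r": [0,0,-0.3342]},{"pos": [0.45,-0.0833,0],"r": [0,0,-0.3342]},{"pos": [0.45,-0.0833,0],"r": [0,0,-0.3342]},{"pos": [0.45,-0.0833,0],"r": [0,0,-0.3342]},{"pos": [0.45,-0.0833,0],"r": [0,0,-0.3342]}]' --finger_gap 0.05

```text
clock: 16.2
tcp_pos: [0.5801, 0.2674, 0.225]
orientation: [-1.069, -2.954, -0.001]
contact_force: [0.7, -0.4, 0.5]
grip_width: 0.0502
gripper_force: 0.0
```

Run:
```python
from h import *
go(.539,.397,.16,1.54)
```

```text
row [0.115 0.073 0.011] [ 0.001 -0.    -0.664] | psi now 0.88 to 1.54 j7 0.21 t 16.2 tcp [0.58  0.267 0.225]
```

In the tool's units: 0.115 m / 0.3 = 0.3833, 0.073 m / 0.3 = 0.2433, -0.66 rad / 2.0944 = -0.3151.

tcp_steps --moves '[{"pos": [0.3833,0.2433,0.0333],"r": [0,0,-0.3151]},{"pos": [0.3833,0.2433,0.0333],"r": [0,0,-0.3151]},{"pos": [0.3833,0.2433,0.0333],"r": [0,0,-0.3151]},{"pos": [0.3833,0.2433,0.0333],"r": [0,0,-0.3151]},{"pos": [0.3833,0.2433,0.0333],"r": [0,0,-0.3151]}]'

```text
clock: 16.7
tcp_pos: [0.5394, 0.3973, 0.2146]
orientation: [-0.056, -3.141, -0.001]
contact_force: [0.4, -1.2, -0.9]
grip_width: 0.0505
gripper_force: 0.0
```

tcp_steps --moves '[{},{}]'

```text
clock: 16.9
tcp_pos: [0.5408, 0.395, 0.2148]
orientation: [0.073, 3.141, -0.0]
contact_force: [0.2, -0.4, 0.5]
grip_width: 0.0503
gripper_force: 0.0
```

Run:
```python
from h import *
c=r.camera_info("wrist");im,d=r.grab_frame("wrist");cv2.imwrite("pics/w7.png",im);np.savez("w7.npz",im=im,d=d,R=c["R"],t=c["t"])
go(.539,.397,.025,1.54); print(proj([(.539,.397,.015)],c))
```

```text
row [0.002 0.002 0.136] [-0.     0.    -0.015] | psi now 1.52 to 1.54 j7 0.58 t 16.9 tcp [0.541 0.395 0.215]
[[322.47699509 187.1729653 ]]
```

View pics/w7.png

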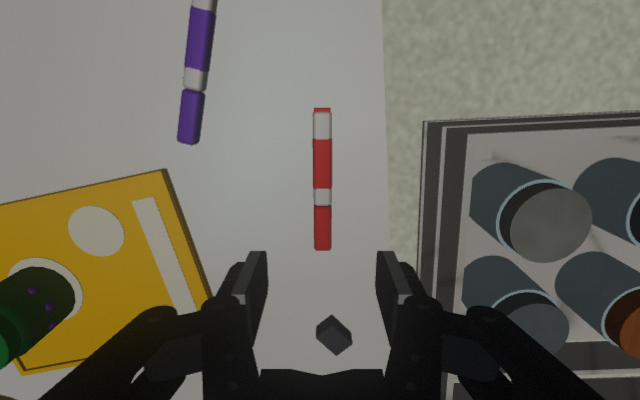

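The red marker runs from its tail (322,108) to its cap (322,250). A container wall starts at column 424 on the +y side, so I'll check the clearance.

Run:
```python
from h import *
c=r.camera_info("wrist");f=np.load("w7.npz");c["R"]=f["R"];c["t"]=f["t"]
m=unproj([(322,109),(322,249)],.013,c);print(m,m.mean(0),np.hypot(*(m[0]-m[1])[:2]),np.arctan2(*(m[1]-m[0])[1::-1]))
d=f["d"];R=np.array(c["R"]);K=c["camera_matrix"]
for p in((426,160),(426,220),(440,200)):
    z=d[p[1],p[0]];X=R.T@(np.array([(p[0]-K[0,2])/K[0,0]*z,(p[1]-K[1,2])/K[1,1]*z,z])-c["t"]);print(p,X.round(3))
go(*m.mean(0)[:2],.025,np.arctan2(*(m[1]-m[0])[1::-1])+1.5708)
```

```text
[[0.47703641 0.3993698  0.013     ]
 [0.59585508 0.39408201 0.013     ]] [0.53644574 0.3967259  0.013     ] 0.11893626740398507 -0.044473652022752684
(426, 160) [0.52  0.481 0.014]
(426, 220) [0.569 0.481 0.023]
(440, 200) [0.544 0.483 0.047]
row [0.004 0.002 0.136] [-0.     0.    -0.002] | psi now 1.52 to 1.53 j7 0.58 t 16.9 tcp [0.541 0.395 0.215]
```

In the tool's units: 0.136 m / 0.3 = 0.4533, 0.05 m / 0.3 = 0.1667.

tcp_steps --moves '[{"pos": [0.0133,0.0067,0.1667]},{"pos": [0.0133,0.0067,0.3333]},{"pos": [0.0133,0.0067,0.4167]},{"pos": [0.0133,0.0067,0.4533]},{"pos": [0.0133,0.0067,0.4533]}]'

```text
clock: 17.45
tcp_pos: [0.5363, 0.397, 0.0778]
orientation: [-0.07, -3.139, 0.002]
contact_force: [-0.9, -0.1, 0.1]
grip_width: 0.0499
gripper_force: 0.0
```

tcp_steps --moves '[{},{},{},{},{}]' --finger_gap 0 --squeeze 30

```text
clock: 17.95
tcp_pos: [0.5377, 0.3984, 0.0811]
orientation: [0.069, 3.138, 0.004]
contact_force: [-1.2, -1.0, 6.6]
grip_width: 0.0137
gripper_force: 31.8
```

tcp_steps --moves '[{"pos": [0,0,-0.1333]},{"pos": [0,0,-0.2667]},{"pos": [0,0,-0.3333]},{"pos": [0,0,-0.3333]}]'

```text
clock: 18.35
tcp_pos: [0.5382, 0.3991, 0.1837]
orientation: [0.069, 3.135, 0.008]
contact_force: [0.1, 0.5, -0.7]
grip_width: 0.0137
gripper_force: 31.0
```

Run:
```python
from h import *
A=lambda x,y,yaw:np.array([x*np.cos(yaw)-y*np.sin(yaw),x*np.sin(yaw)+y*np.cos(yaw)])
t=np.array([.621,.1765])+A(0,.08,.165);print(t);go(*t,.12,.165+1.5708);go(*t,.036,.165+1.5708)
```

```text
[0.60785981 0.25541347]
row [-0.076 -0.14   0.009] [ 0.005  0.006 -0.209] | psi now 1.53 to 1.74 j7 0.56 t 18.4 tcp [0.538 0.399 0.184]
row [-0.075 -0.141  0.093] [ 0.005  0.006 -0.209] | psi now 1.53 to 1.74 j7 0.56 t 18.4 tcp [0.538 0.399 0.184]
```

In the tool's units: -0.139 m / 0.3 = -0.4633, -0.075 m / 0.3 = -0.25, -0.21 rad / 2.0944 = -0.1003.

tcp_steps --moves '[{"pos": [-0.25,-0.4633,0],"r": [0,0,-0.1003]},{"pos": [-0.25,-0.4633,0],"r": [0,0,-0.1003]},{"pos": [-0.25,-0.4633,0],"r": [0,0,-0.1003]},{"pos": [-0.25,-0.4633,0],"r": [0,0,-0.1003]},{"pos": [-0.25,-0.4633,0],"r": [0,0,-0.1003]}]'

```text
clock: 18.85
tcp_pos: [0.6066, 0.2518, 0.178]
orientation: [0.252, -3.131, 0.003]
contact_force: [0.3, 0.4, -0.7]
grip_width: 0.0139
gripper_force: 31.0
```

tcp_steps --moves '[{},{},{}]'

```text
clock: 19.15
tcp_pos: [0.6044, 0.2575, 0.1789]
orientation: [0.266, -3.13, -0.001]
contact_force: [-0.9, -0.0, -0.3]
grip_width: 0.0141
gripper_force: 31.0
```

Run:
```python
from h import *
go(.609,.257,.037,.165+1.5708)
c=r.camera_info("wrist");im,d=r.grab_frame("wrist");cv2.imwrite("pics/w8.png",im);np.savez("w8.npz",im=im,d=d,R=c["R"],t=c["t"])
```

```text
row [-0.004 -0.001  0.088] [ 0.001 -0.     0.004] | psi now 1.74 to 1.74 j7 0.98 t 19.1 tcp [0.604 0.257 0.179]
```

View pics/w8.png

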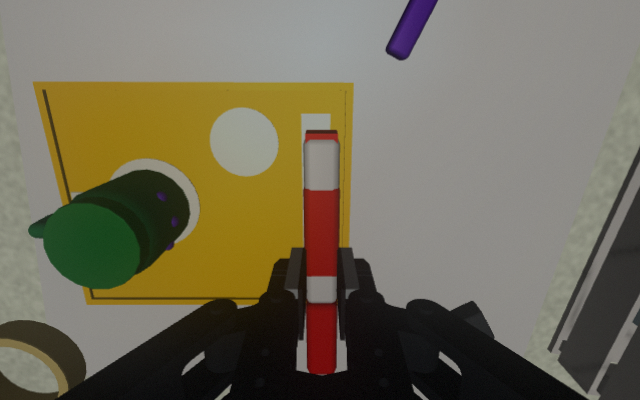

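The marker is held along the strip, whose near end is at (316,114). Setting it down.

Run:
```python
from h import *
c=r.camera_info("wrist");f=np.load("w8.npz");c["R"]=f["R"];c["t"]=f["t"]
print("strip c",unproj((316,114),.01,c)[0,:2]+.065*np.array([np.cos(.165),np.sin(.165)]))
```

```text
strip c [0.60771201 0.25507771]
```

tcp_steps --moves '[{"pos": [-0.0133,-0.0033,0.1667]},{"pos": [-0.0133,-0.0033,0.25]},{"pos": [-0.0133,-0.0033,0.28]},{"pos": [-0.0133,-0.0033,0.2867]},{"pos": [-0.0133,-0.0033,0.2933]}]'

```text
clock: 19.7
tcp_pos: [0.6102, 0.2561, 0.0922]
orientation: [-0.261, 3.129, 0.002]
contact_force: [0.7, 0.5, 0.1]
grip_width: 0.0141
gripper_force: 31.1
```

tcp_steps --moves '[{},{"pos": [0,0,0.0033]},{"pos": [0,0,0.0033]}]'

```text
clock: 20.0
tcp_pos: [0.6103, 0.2554, 0.0912]
orientation: [-0.26, 3.129, 0.001]
contact_force: [-0.4, -0.5, 3.0]
grip_width: 0.0138
gripper_force: 31.4
```

tcp_steps --moves '[{},{},{}]' --finger_gap 0.035

```text
clock: 20.3
tcp_pos: [0.6095, 0.2549, 0.0899]
orientation: [0.261, -3.131, 0.0]
contact_force: [-1.0, -0.4, -0.8]
grip_width: 0.0351
gripper_force: 0.0
```

tcp_steps --moves '[{"pos": [0,0,-0.1]},{"pos": [0,0,-0.2333]},{"pos": [0,0,-0.3667]},{"pos": [0,0,-0.3667]}]'

```text
clock: 20.7
tcp_pos: [0.6122, 0.2569, 0.2062]
orientation: [-0.26, 3.121, 0.006]
contact_force: [1.3, -0.1, 0.5]
grip_width: 0.0348
gripper_force: 0.0
```

```bash
python3 - <<'E'
from h import *
go(.443,.305,.15,-.265+1.5708)
E
```

```text
row [0.159 0.075 0.001] [0.005 0.009 0.431] | psi now 1.74 to 1.31 j7 0.99 t 20.7 tcp [0.612 0.257 0.206]
```

In the tool's units: 0.159 m / 0.3 = 0.53, 0.075 m / 0.3 = 0.25, 0.43 rad / 2.0944 = 0.2053.

tcp_steps --moves '[{"pos": [0.53,0.25,0],"r": [0,0,0.2053]},{"pos": [0.53,0.25,0],"r": [0,0,0.2053]},{"pos": [0.53,0.25,0],"r": [0,0,0.2053]},{"pos": [0.53,0.25,0],"r": [0,0,0.2053]},{"pos": [0.53,0.25,0],"r": [0,0,0.2053]}]' --finger_gap 0.05

```text
clock: 21.2
tcp_pos: [0.4359, 0.3043, 0.1996]
orientation: [-0.403, -3.114, 0.001]
contact_force: [1.0, 0.4, -0.6]
grip_width: 0.0502
gripper_force: 0.0
```

tcp_steps --moves '[{},{},{}]'

```text
clock: 21.5
tcp_pos: [0.4417, 0.302, 0.1997]
orientation: [0.417, 3.114, -0.0]
contact_force: [0.6, 0.1, 0.1]
grip_width: 0.0503
gripper_force: 0.0
```

Run:
```python
from h import *
c=r.camera_info("wrist");im,d=r.grab_frame("wrist");cv2.imwrite("pics/w9.png",im);np.savez("w9.npz",im=im,d=d,R=c["R"],t=c["t"])
go(.443,.305,.025,-.265+1.5708)
```

```text
row [-0.001  0.003  0.121] [-0.     0.    -0.001] | psi now 1.30 to 1.31 j7 0.38 t 21.6 tcp [0.441 0.302 0.2  ]
```

View pics/w9.png

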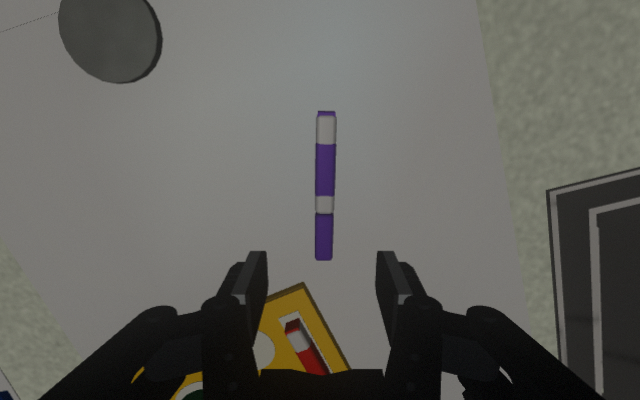

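The violet marker runs from its tail (326.5,111) to its cap (323.5,260). The red marker lies on its strip, at about (305,345).

Run:
```python
from h import *
c=r.camera_info("wrist");f=np.load("w9.npz");c["R"]=f["R"];c["t"]=f["t"]
m=unproj([(326.5,112),(323.5,259)],.013,c);a=np.arctan2(*(m[1]-m[0])[1::-1]);print(m.mean(0),np.hypot(*(m[0]-m[1])[:2]),a)
go(*m.mean(0)[:2],.025,a+1.5708)
```

```text
[0.43972433 0.30656132 0.013     ] 0.1194021059545394 -0.2810886681412098
row [0.003 0.004 0.121] [-0.     0.     0.015] | psi now 1.30 to 1.29 j7 0.38 t 21.6 tcp [0.441 0.302 0.2  ]
```

In the tool's units: 0.121 m / 0.3 = 0.4033, 0.115 m / 0.3 = 0.3833, 0.015 rad / 2.0944 = 0.0072.

tcp_steps --moves '[{"pos": [0.01,0.0133,0.1667],"r": [0,0,0.0072]},{"pos": [0.01,0.0133,0.3],"r": [0,0,0.0072]},{"pos": [0.01,0.0133,0.3833],"r": [0,0,0.0072]},{"pos": [0.01,0.0133,0.4033],"r": [0,0,0.0072]},{"pos": [0.01,0.0133,0.4033],"r": [0,0,0.0072]}]'

```text
clock: 22.05
tcp_pos: [0.4386, 0.307, 0.0783]
orientation: [-0.437, -3.11, 0.002]
contact_force: [0.9, -1.4, -0.2]
grip_width: 0.0499
gripper_force: 0.0
```

tcp_steps --moves '[{},{},{},{},{}]' --finger_gap 0 --squeeze 30

```text
clock: 22.55
tcp_pos: [0.4394, 0.3079, 0.0805]
orientation: [0.437, 3.109, 0.003]
contact_force: [0.0, -0.7, 7.9]
grip_width: 0.0137
gripper_force: 31.7
```

tcp_steps --moves '[{"pos": [0,0,-0.1333]},{"pos": [0,0,-0.2667]},{"pos": [0,0,-0.4]},{"pos": [0,0,-0.4]}]'

```text
clock: 22.95
tcp_pos: [0.4408, 0.3095, 0.2048]
orientation: [0.436, 3.103, 0.012]
contact_force: [1.0, 0.6, 1.0]
grip_width: 0.014
gripper_force: 30.9
```

Run:
```python
from h import *
go(.645,-.085,.145,1.52)
```

```text
row [-0.305 -0.323  0.005] [ 0.008  0.007 -0.228] | psi now 1.29 to 1.52 j7 0.35 t 22.9 tcp [0.441 0.309 0.205]
```

In the tool's units: -0.16 m / 0.3 = -0.5333, -0.15 m / 0.3 = -0.5, -0.11 rad / 2.0944 = -0.0525.

tcp_steps --moves '[{"pos": [-0.5,-0.5333,0],"r": [0,0,-0.0525]},{"pos": [-0.5,-0.5333,0],"r": [0,0,-0.0525]},{"pos": [-0.5,-0.5333,0],"r": [0,0,-0.0525]},{"pos": [-0.5,-0.5333,0],"r": [0,0,-0.0525]},{"pos": [-0.5,-0.5333,0],"r": [0,0,-0.0525]}]'

```text
clock: 23.45
tcp_pos: [0.5406, 0.1061, 0.1987]
orientation: [0.276, 3.128, -0.004]
contact_force: [-0.1, 1.0, 0.1]
grip_width: 0.0142
gripper_force: 30.9
```

Run:
```python
from h import *
go(.645,-.085,.145,1.52)
```

```text
row [-0.136 -0.17   0.   ] [-0.003  0.001 -0.125] | psi now 1.39 to 1.52 j7 0.88 t 23.4 tcp [0.541 0.106 0.199]
```

In the tool's units: -0.17 m / 0.3 = -0.5667, -0.136 m / 0.3 = -0.4533, -0.12 rad / 2.0944 = -0.0573.

tcp_steps --moves '[{"pos": [-0.4533,-0.5667,0],"r": [0,0,-0.0573]},{"pos": [-0.4533,-0.5667,0],"r": [0,0,-0.0573]},{"pos": [-0.4533,-0.5667,0],"r": [0,0,-0.0573]},{"pos": [-0.4533,-0.5667,0],"r": [0,0,-0.0573]},{"pos": [-0.4533,-0.5667,0],"r": [0,0,-0.0573]}]'

```text
clock: 23.95
tcp_pos: [0.6455, -0.0853, 0.1986]
orientation: [0.088, 3.139, -0.005]
contact_force: [-0.6, -0.0, -0.8]
grip_width: 0.0141
gripper_force: 30.9
```

tcp_steps --moves '[{},{},{}]'

```text
clock: 24.25
tcp_pos: [0.6436, -0.0758, 0.1988]
orientation: [-0.072, -3.14, -0.002]
contact_force: [-0.1, -0.4, -0.2]
grip_width: 0.0142
gripper_force: 30.9
```

Run:
```python
from h import *
go(.645,-.085,.037,1.52)
c=r.camera_info("wrist");im,d=r.grab_frame("wrist");cv2.imwrite("pics/w10.png",im);np.savez("w10.npz",im=im,d=d,R=c["R"],t=c["t"])
```

```text
row [-0.002 -0.009  0.108] [ 0.001 -0.001  0.005] | psi now 1.52 to 1.52 j7 1.35 t 24.2 tcp [ 0.644 -0.076  0.199]
```

View pics/w10.png

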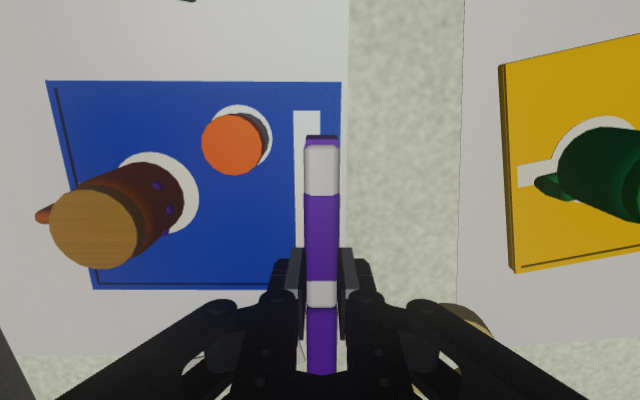

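The marker is held over the strip, whose near end is at (306,111). The jars and pot stand on their outlines with the handles over the tabs. The arm is still settling, so I'll re-measure before lowering.

tcp_steps --moves '[{},{},{}]'

```text
clock: 24.6
tcp_pos: [0.6441, -0.0777, 0.199]
orientation: [0.076, 3.141, 0.0]
contact_force: [1.0, -0.7, -0.4]
grip_width: 0.014
gripper_force: 30.9
```

```bash
python3 - <<'E'
from h import *
c=r.camera_info("wrist");f=np.load("w10.npz");c["R"]=f["R"];c["t"]=f["t"]
print("strip c",unproj((306,111),.01,c)[0,:2]+.065*np.array([np.cos(.05),-np.sin(.05)]),"amber",unproj((94,230),.08,c)[0],"pot",unproj((232,144),.048,c)[0])
go(.645,-.085,.037,1.52)
E
```

```text
strip c [ 0.64488301 -0.08631233] amber [ 0.63923575 -0.2102631   0.08      ] pot [ 0.59636516 -0.13027645  0.048     ]
row [-0.001 -0.007  0.108] [0.    0.    0.003] | psi now 1.52 to 1.52 j7 1.35 t 24.6 tcp [ 0.644 -0.078  0.199]
```

In the tool's units: 0.108 m / 0.3 = 0.36, 0.106 m / 0.3 = 0.3533.

tcp_steps --moves '[{"pos": [-0.0033,-0.0267,0.1667]},{"pos": [-0.0033,-0.0267,0.3]},{"pos": [-0.0033,-0.0267,0.3433]},{"pos": [-0.0033,-0.0267,0.3533]},{"pos": [-0.0033,-0.0267,0.36]}]'

```text
clock: 25.1
tcp_pos: [0.6459, -0.0858, 0.0922]
orientation: [0.076, 3.139, 0.001]
contact_force: [0.1, -0.2, -0.2]
grip_width: 0.0141
gripper_force: 30.9
```

tcp_steps --moves '[{},{"pos": [0,0,0.0033]},{"pos": [0,0,0.0033]}]'

```text
clock: 25.4
tcp_pos: [0.6454, -0.0862, 0.0911]
orientation: [0.077, 3.139, -0.0]
contact_force: [0.6, 0.8, -0.1]
grip_width: 0.0141
gripper_force: 30.9
```

tcp_steps --moves '[{},{},{}]' --finger_gap 0.035

```text
clock: 25.7
tcp_pos: [0.6448, -0.0862, 0.0901]
orientation: [0.077, 3.14, -0.0]
contact_force: [-0.0, 0.3, 0.1]
grip_width: 0.0352
gripper_force: 0.0
```

tcp_steps --moves '[{"pos": [0,0,-0.1]},{"pos": [0,0,-0.2333]},{"pos": [0,0,-0.3667]},{"pos": [0,0,-0.5]},{"pos": [0,0,-0.5]}]'

```text
clock: 26.2
tcp_pos: [0.6479, -0.086, 0.2466]
orientation: [0.077, 3.13, -0.001]
contact_force: [0.5, 1.3, -0.3]
grip_width: 0.035
gripper_force: 0.0
```

tcp_steps --moves '[{"pos": [0.5,0,0]},{"pos": [0.5,0,0]},{"pos": [0.5,0,0]},{"pos": [0.5,0,0]},{"pos": [0.5,0,0]}]'

```text
clock: 26.7
tcp_pos: [0.494, -0.0791, 0.2398]
orientation: [-0.077, -3.14, 0.001]
contact_force: [1.7, -0.9, -0.0]
grip_width: 0.0349
gripper_force: 0.0
```

Run:
```python
from h import *
c=r.camera_info("side");im,d=r.grab_frame("side");np.savez("side1.npz",im=im)
cv2.imwrite("pics/final.png",cv2.resize(im[80:,160:480],(600,600)))
```

```text
(no output)
```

View pics/final.png

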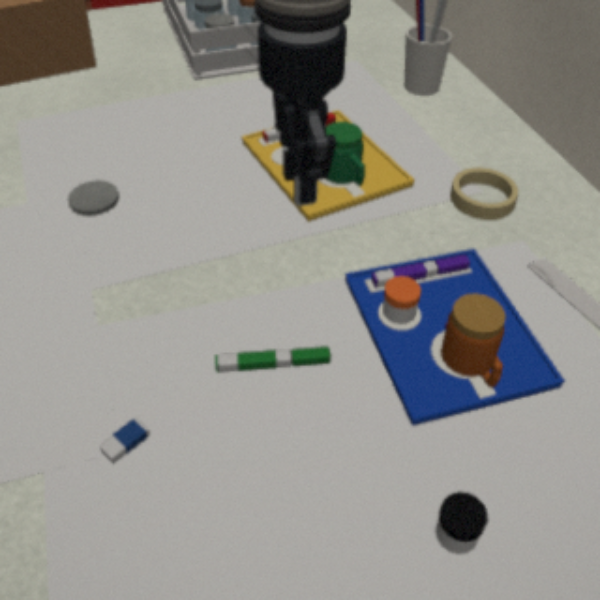

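The side view shows everything on the blue tray upright and on its outline: the violet marker runs (377,277) to (469,262) in this crop, and the spares haven't moved. I'll check the numbers for the violet and red markers and the green jar.

Run:
```python
from h import *
def tray(p,o,y): d=np.asarray(p)[:2]-o; return np.array([np.cos(y)*d[0]+np.sin(y)*d[1],-np.sin(y)*d[0]+np.cos(y)*d[1]]).round(4)
c=r.camera_info("side")
f=lambda x,y:(160+x*320/600,80+y*320/600)
m=unproj([f(375,277),f(470,262)],.019,c);B=np.array([.642,-.165]);Y=np.array([.621,.1765])
print("violet",m.mean(0),np.hypot(*(m[0]-m[1])[:2]),tray(m.mean(0),B,-.052),np.arctan2(*(m[1]-m[0])[1::-1]))
print("amber",tray(unproj(f(478,314),.08,c)[0],B,-.052),"pot",tray(unproj(f(402,289),.048,c)[0],B,-.052))
c=r.camera_info("wrist");g=np.load("w9.npz")
c=r.camera_info("scene");im,_=r.grab_frame("scene");np.savez("scene1.npz",im=im)
hsv=cv2.cvtColor(im,cv2.COLOR_BGR2HSV)
for n,lo,hi in(("red",(0,130,60),(6,255,255)),("red2",(172,130,60),(180,255,255)),("violet",(125,80,30),(145,255,255))):
    k=cv2.inRange(hsv,lo,hi);nn,l,s,ce=cv2.connectedComponentsWithStats(k)
    for i in range(1,nn):
        if s[i,4]>12:
            p=unproj(ce[i],.022,c)[0]
            if .3<p[0]<.9 and abs(p[1])<.45: print(n,s[i,4],p.round(3),tray(p,Y if 'red' in n else B,.165 if 'red' in n else -.052))
gm=cv2.inRange(hsv,(50,80,30),(90,255,255));nn,l,s,ce=cv2.connectedComponentsWithStats(gm)
for i in range(1,nn):
    if s[i,4]>60: print("green blob",s[i],ce[i].round(), "pred lid",proj((.628,.137,.08),c))
```

```text
violet [ 0.6523434 -0.0843101  0.019    ] 0.12080805500575725 [0.0061 0.0811] -0.09838660314191232
amber [ 0.0009 -0.0485] pot [-0.0446  0.0319]
red 75 [0.592 0.255 0.022] [-0.0153  0.0826]
red 90 [0.652 0.265 0.022] [0.0448 0.0824]
violet 79 [ 0.63  -0.081  0.022] [-0.0167  0.0836]
violet 80 [ 0.688 -0.084  0.022] [0.0422 0.0832]
green blob [241   0  17  24 183] [250.   9.] pred lid [323.63669742 243.29702166]
green blob [261   0  14  14 118] [267.   5.] pred lid [323.63669742 243.29702166]
green blob [306 237  28  33 614] [322. 252.] pred lid [323.63669742 243.29702166]
```

tcp_steps --moves '[{},{},{}]'

```text
clock: 27.1
tcp_pos: [0.4957, -0.0788, 0.2398]
orientation: [0.076, 3.14, 0.001]
contact_force: [-0.3, -0.3, 0.6]
grip_width: 0.0351
gripper_force: 0.0
```

```bash
python3 -c "
from bench import r
print(r.hand_in())"
```

```text
the job is handed in; nothing more can be done
None
```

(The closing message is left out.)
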